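Peel the top tray off the carousel stack

TASK

Turn the supply carousel a quarter turn (its upright posts are the handles), so that the bay with the stacked trays comes round to the front, towards the robot, and settles in its click. The trays cling together in their nest, so peel the top one up by one of its corner tabs, corner first, the opposite corner leaving its nest last, while the two trays below stay in their bay. Carry it by that tab over the flat work pad and finish holding it there, still, level and open side up, about a hand's breadth above the middle of the pad: do not put it down or let go, and leave the other things on the table where they are.

Things in the scene. Friction and masses are not known exactly. Their poses are not given: they have to be found in the camera images.
- carousel: Fixed 250 mm square foot of the supply carousel; origin on the turning axis at table height; does not turn: -x is its front (towards the robot), +y its left. Carries a white turntable 370 mm across, top 35 mm above the table, four bays centred 110 mm from the axis. At the start the tray stack is in the left or right bay, a carton opposite, a low ink-cup rack at the front, bottles (135 mm) at the back.
- turntable (a joint): Turn of the carousel in rad, 0 at the start, + counter-clockwise from above. A sprung roller clicks at -1.571, 0 and +1.571, end stops 0.12 beyond. Leaving a click takes 0.15 N m; past 0.8 rad it pulls itself to the next one; drag 0.25 N m per rad/s. Trays in the left bay (+y) come to the front at +1.571, in the right bay at -1.571. Hub on the axis: 60 mm wide, top 132 mm above the table.
- post_left (a point): Mid-grip of a turning post: an upright round black grip, 16 mm in diameter, from 67 to 112 mm above the table (this point 97 mm), fixed on the turntable and turning with it, 170 mm from the axis. At turn 0 it is the front left one, 120 mm in front of the axis and 120 mm left of it. Two more such posts stand at the back.
- post_right (a point): The same point of the post that at turn 0 is front right: 120 mm in front of the axis and 120 mm right of it.
- tray_center (a point): Centre, half-way up, of the top tray: grey plastic, open at +z, 36 mm high, rim 85 mm (x) by 120 mm (y), pan under it 69 x 104 mm; 90 g. Underside 18 mm below this point (83 mm above the table at the start), rim top 18 mm above it. Lift tabs at two opposite corners, (+x,+y) and (-x,-y). Once in the front bay its long side lies across the front and one tab is at its front right corner.
- tab_a (a point): Middle of the top tray's lift tab at its (+x,+y) corner, at +45.3, +65.5, +27 mm from tray_center: an upright fin on the rim, 20 mm long, 9 mm thick, 18 mm high (rim 9 mm below this point; fin top 137 mm above the table at the start). The fin lies along the tray's diagonal, 0.955 rad from its x axis towards its y axis; pinch it across that. Axes as the tray's.
- tab_b (a point): The same for the tab at the (-x,-y) corner: -45.3, -65.5, +27 mm from tray_center, its fin along the same diagonal.
- stack: The two like trays underneath, pressed into one piece, 180 g, loose between four 58 mm uprights; origin under the centre, 35 mm above the table, axes as the top tray's. The top tray sits 12 mm deep in them with 2 mm play. Four sprung ribs, mid-side, grip it with 0.7 N each, together more than this stack's weight: lifted level they tend to come along; lifted at one corner they jam in the uprights and stay.
- top_tray: The same top tray as a body; origin under its centre, 18 mm below tray_center, axes the same.
- pad_center (a point): Middle of the top face of the flat dark work pad with a grey cover, 160 mm (x) by 220 mm (y), 5 mm thick, fixed to the table, on the left or the right of the carousel. The glove box stands on the other side.
- carton: Bystander: cardboard carton, 68 x 103 x 62 mm, loose in the carousel's other side bay; it goes round with the carousel. Origin under its centre.
- glove_box: Bystander: white box of gloves, 120 x 220 x 70 mm, loose on the table. Origin under its centre.
- jar: Bystander: white jar with a black lid, 66 mm in diameter, 52 mm high, in front of the carousel. Origin under its centre.
- wash_bottle: Bystander: green bottle with a white cap, 72 mm in diameter, 190 mm high. Origin under its centre.
- towel_roll: Bystander: upright roll of paper, 120 mm in diameter, 200 mm high. Origin under its centre.
- pen_machine: Bystander: dark pen-shaped machine, 124 mm long, 29 mm thick, lying in a small metal rest near the table's right side. Origin under its middle.
Mind the look-alikes: they are no part of the job. What is shaped like the top_tray but turquoise is not meant.

How it is judged:
By the outcome, as a careful person would: the job done as asked, in the order asked, and still so for the second after the job is handed in, while the arm keeps its last pose, push and grip.
It also fails if it takes over 61 s, if anything falls off the work surface, if the arm or the gripper's body presses on something with over 40 N, if the wrist force passes 120 N, or if a joint passes its speed limit or range.

ROBOT

A 6-joint arm with a two-finger parallel gripper is mounted at the origin on the work surface. World frame = base frame: x ahead of the robot, y to its left, z up, the work surface at z = 0. Lengths are in m, angles in rad, forces in N, time in s.
With the tool pointing down it reaches from about 0.275 to 0.825 m from the base axis. Payload 4.9 kg.
Tool frame: the origin (TCP) lies where the fingers leave the gripper's body, on its centre line; the fingertips stand 73 mm ahead of it and the grasp point (between the pads) lies 54 mm ahead of it; z points along the fingers, x is the direction in which the jaws open and shut, and the axes are right-handed (so a half turn about z gives the same grasp; the last joint's range is limited). The gripper opens to 85 mm and grips with 20 to 120 N. Pads are 22 mm wide; open, the fingers measure 114 mm over their backs; the gripper's body (76 mm by 85 mm) begins 54 mm behind the grasp point. The pads swing forward as they close: fully open they stand 13 mm farther back than shut.
Start: joints at [-1.309, 0.326, -0.193, 1.052, 0, 1.437], TCP at [0.212, -0.507, 0.304] pointing down, gripper open.
Joint ranges: [-2.65, 2.65], [-0.97, 1.79], [-1.3, 1.35], [-1.93, 2.1], [-1.47, 1.37], [-3.14, 3.14]. Speed limits (rad/s): [2.57, 2.57, 3.14, 3.14, 3.14, 3.14].

INTERFACE

Orientations are given as a rotation vector (axis times angle).
In Python, from bench import arm, cams, models gives the robot as it stands.
- The arm moves only by the tool carry_out, never from a script. Its argument "plan" is a list of rows, each a list of 7 numbers: the shift along the tool's x, y, z in units of 30 mm (1.0 is 30 mm), then the turn, a rotation vector about the tool's x, y, z in units of 8 degrees (1.0 is 8 degrees), then the closure in counts, from 0 (fully open) to 255 (shut). A call has 1 to 5 rows; each row is the pose to reach, as a shift and turn from the pose measured when the call began, along the tool's axes at that moment; what a row does not reach only later rows make up. A row lasts 1/8 s, in which the tool goes at most 62.5 mm and 10.7 degrees, less where a joint would pass 70% of its speed; a pose out of reach is approached as far as the arm can. A call with a gripper value outside its range is refused whole. The fingers move at their own pace and stop on an object; "force" is the grip in N (left out, the last holds). Time passes only in rows, so rows that repeat a pose let the fingers close. It gives the time, the measured TCP pose, the force and the opening at its end, in the units of the state.
- arm.read_state(): the state, without advancing time (a new reading comes with each control period).
- cams.grab_frame(name): name is "side" or "top"; returns a dict with "pixels" (480x640x3 uint8, red, green, blue), "fx", "fy", "cx", "cy" (pixels), "extrinsics" (4x4, takes a point from world to camera coordinates). Camera axes: x right, y down, z forward; pixel columns grow to the right and rows downward; lengths in m; the calibration is good to about 2 mm. A picture is of the moment at which its call begins. There is no depth.
- arm.close_job(): hands the job in, once; it reports no verdict.
Trained networks look in the newest picture that a camera, given by its name, has taken for a name from the list of things; names that differ only in an ending like _2 or _b are one class to them, and where a whole thing is asked for, a point or a joint stands for the part that bears it (a point fixed in the world has none). Each returns a list of dicts, best first, with "p" (0 to 1); they miss things now and then, are a little off and sometimes report something else, mostly with a low value. They report only what shows in the picture. A call takes as long as a camera call. They do not tell look-alikes from the thing itself.
- models.outline_of(camera, thing): "mask" (480x640 bool, what is visible of it) and "position" ([row, column] in pixels, amid what is visible of it).
The state is a dict: "time_s": time; "q": joint angles; "joint_velocities": joint speeds; "joint_efforts": joint torques, N m; "tcp_pos": TCP position; "eef_rot": TCP orientation; "contact_force": force on the tool from outside, world axes, zero at the start; "wrist_torque": the same for the moment, N m; "opening": finger opening in m.
Only numpy, scipy, OpenCV 4.12 (cv2) and the standard library are available. Lean on these libraries where they do the work, as an engineer would, in place of code of your own. Each camera call takes 0.05 s, during which the arm holds its last target.

## Working session

There is one attempt and no reset: what is moved stays moved. The work goes in short steps, Python scripts to look and compute and a tool call to move; the robot and the scene stay as the last step left them, time stands still between calls to the robot, and variables do not carry over. Pictures are saved under pics/ and viewed, and the job is handed in when it is done.

Besides the shell and the picture viewer there is one more tool, called as name(argument=value, ...) on one line, values as JSON. carry_out: Moves the arm, as the interface text tells. Its arguments: {"type":"object","properties":{"plan":{"type":"array","items":{"type":"array","items":{"type":"number"}}},"force":{"type":"number"}},"required":["plan"]}

```bash
ls; mkdir -p pics
cat > h.py <<'E'
import numpy as np,cv2
from bench import arm,cams,models
def save(n,name):
    f=cams.grab_frame(n); cv2.imwrite('pics/'+name,f['pixels'][:,:,::-1]); return f
def ray(f,rc):
    E=np.array(f['extrinsics']);R=E[:3,:3];t=E[:3,3]
    d=R.T@np.array([(rc[1]-f['cx'])/f['fx'],(rc[0]-f['cy'])/f['fy'],1]);return -R.T@t,d
def atz(f,rc,z):
    o,d=ray(f,rc);return o+d*(z-o[2])/d[2]
def proj(f,p):
    E=np.array(f['extrinsics']);c=E[:3,:3]@np.array(p)+E[:3,3]
    return [round(float(c[1]/c[2]*f['fy']+f['cy']),1),round(float(c[0]/c[2]*f['fx']+f['cx']),1)]
def tri(f1,r1,f2,r2):
    o1,d1=ray(f1,r1);o2,d2=ray(f2,r2);A=np.stack([d1,-d2],1);s=np.linalg.lstsq(A,o2-o1,rcond=None)[0]
    a=o1+d1*s[0];b=o2+d2*s[1];return (a+b)/2,np.linalg.norm(a-b)
E
python3 - <<'E'
from h import *
np.set_printoptions(precision=4,suppress=True)
for n in('top','side'):
    f=save(n,n+'0.png');print(n,np.array(f['extrinsics']),f['fx'],ray(f,(0,0))[0])
    for t in ['carousel','turntable','post_left','tab_a','top_tray','stack','pad_center','carton','glove_box','jar','wash_bottle','towel_roll','pen_machine']:
        try:
            for d in models.outline_of(n,t)[:4]: print(t,round(float(d['p']),2),np.round(d['position']),d['mask'].sum())
        except Exception as e: print(t,e)
print(arm.read_state())
E
```

```text
pics
top [[-0.0186 -0.9997 -0.0137 -0.0811]
 [-0.9959  0.0197 -0.0885  0.4904]
 [ 0.0887  0.012  -0.996   1.5032]
 [ 0.      0.      0.      1.    ]] 500.18330450014963 [ 0.3535 -0.1089  1.5395]
carousel 0.97 [201. 282.] 9307
turntable 0.86 [200. 282.] 9117
post_left 0.9 [203. 281.] 9153
post_left 0.72 [156. 424.] 732
tab_a 0.71 [319. 391.] 1312
tab_a 0.7 [185. 316.] 1345
top_tray 0.72 [183. 318.] 1308
top_tray 0.7 [321. 392.] 1269
stack 0.15 [201. 279.] 9003
pad_center 0.87 [247. 169.] 3619
carton 0.76 [204. 242.] 929
carton 0.35 [278. 299.] 360
glove_box 0.96 [254. 412.] 3140
glove_box 0.26 [166. 150.] 2496
jar 0.65 [273. 299.] 337
wash_bottle 0.6 [157. 422.] 742
towel_roll 0.57 [168. 153.] 2349
pen_machine 0.68 [220. 483.] 321
side [[ 0.9815 -0.1909 -0.013  -0.4918]
 [-0.1332 -0.6325 -0.7631  0.0887]
 [ 0.1374  0.7507 -0.6462  1.7618]
 [ 0.      0.      0.      1.    ]] 554.545191136645 [ 0.2524 -1.3604  1.1997]
carousel 0.88 [248. 342.] 4945
turntable 0.9 [230. 339.] 4731
post_left 0.74 [257. 276.] 419
post_left 0.56 [231. 344.] 5010
post_left 0.46 [401. 363.] 450
tab_a 0.82 [235
[... 218 characters left out ...]

carton 0.79 [206. 326.] 618
glove_box 0.75 [331. 315.] 3694
jar 0.85 [256. 275.] 402
wash_bottle 0.71 [310. 418.] 1314
towel_roll 0.97 [158. 342.] 1889
towel_roll 0.39 [205. 328.] 622
pen_machine 0.6 [398. 364.] 478
{'time_s': 1.4, 'q': array([-1.3092,  0.3262, -0.1926,  1.052 , -0.    ,  1.4366]), 'joint_velocities': array([-0.0009,  0.003 , -0.0012, -0.0008,  0.0013, -0.0007]), 'joint_efforts': array([  0.001 , -44.3325,  26.2753,   0.0012,  -0.0001,  -0.    ]), 'tcp_pos': array([ 0.2121, -0.5075,  0.3039]), 'eef_rot': array([ 2.6148, -1.7413,  0.    ]), 'contact_force': array([-0.2433, -0.2559,  0.7868]), 'wrist_torque': array([-0.056 , -0.0377, -0.0262]), 'opening': 0.08546942390438465}
```

View pics/top0.png

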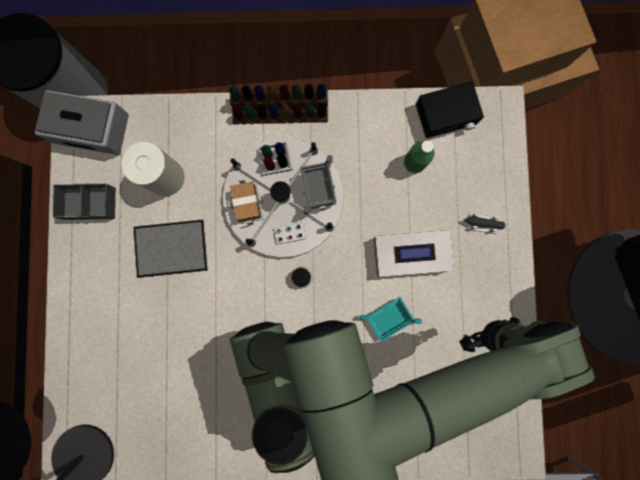

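View pics/side0.png

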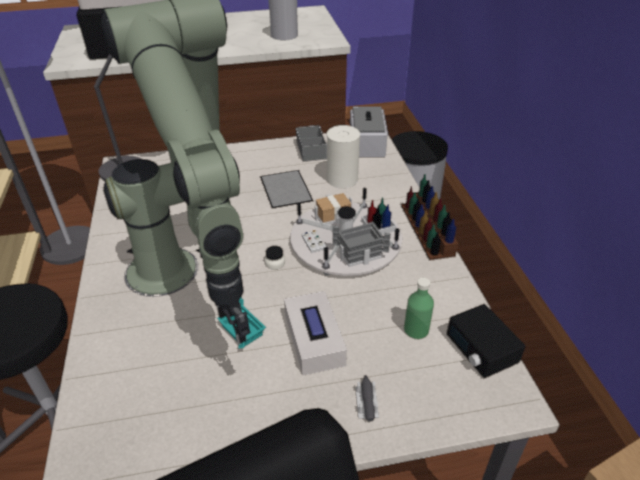

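Run:
```python
import cv2
a=cv2.imread('pics/top0.png')[130:300,190:400];cv2.imwrite('pics/topc.png',cv2.resize(a,None,fx=3.5,fy=3.5,interpolation=2))
a=cv2.imread('pics/side0.png')[160:320,230:430];cv2.imwrite('pics/sidec.png',cv2.resize(a,None,fx=3.7,fy=3.7,interpolation=2))
```

```text
(no output)
```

View pics/topc.png

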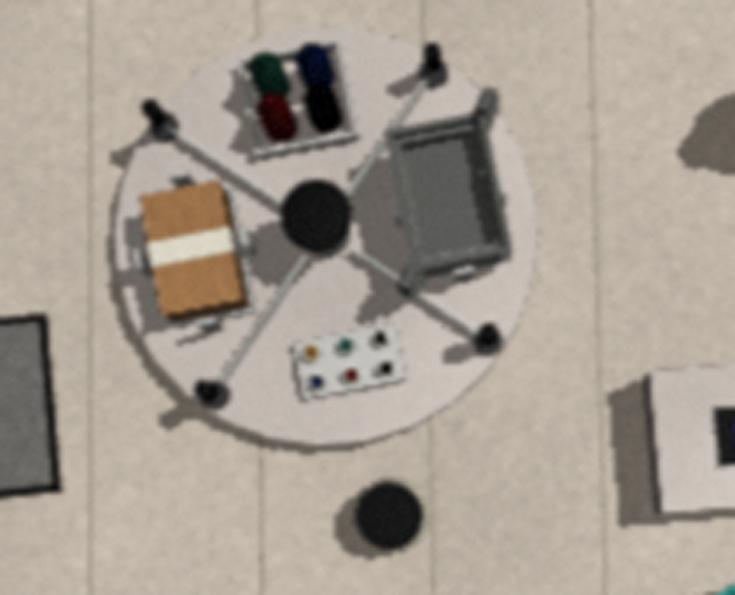

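View pics/sidec.png

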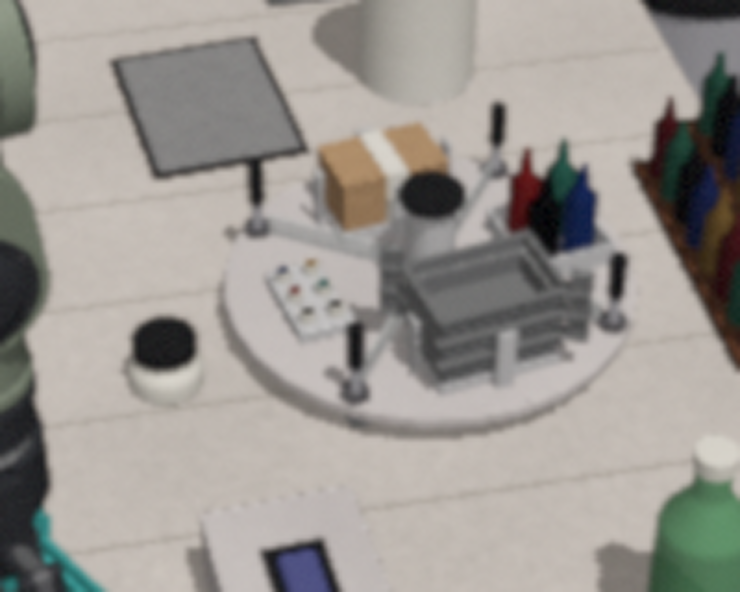

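Reading of the pictures:
- **Tray shapes:** there are three. The grey stack is in the carousel's right bay, at top (185,318) and side (236,363). A turquoise tray lies in front of the robot at top (321,392), and a dark grey bin at top (202,84).
- **The one meant:** the grey one on the turntable. It has two corner fins and uprights around it, and the enlarged crops confirm it.
- **Surroundings:** the pad is on the left at top (247,169), and the jar is at (276,300).
- **Turn needed:** −1.571, by the front-right post, whose top is at about (227,329).

Run:
```python
from h import *
np.set_printoptions(precision=4,suppress=True)
f=cams.grab_frame('top');s=cams.grab_frame('side')
c=lambda x,y:(130+y/3.5-.36,190+x/3.5-.36)
d=lambda x,y:(160+y/3.7-.36,230+x/3.7-.36)
P={'hub':(c(316,212),d(431,192),.132),'FR':(c(488,336),d(356,327),.112),'FL':(c(210,391),d(256,165),.112),'BR':(c(432,50),d(617,260),.112),'BL':(c(153,108),d(498,108),.112)}
for k,(a,b,z) in P.items(): print(k,atz(f,a,z),tri(f,a,s,b))
m=models.outline_of('top','pad_center')[0]['mask']
ys,xs=np.nonzero(m);r=cv2.minAreaRect(np.stack([xs,ys],1).astype(np.float32));print('pad',r,atz(f,(r[0][1],r[0][0]),.005))
b=cv2.boxPoints(r);print([atz(f,(q[1],q[0]),.005)[:2] for q in b])
print('jar',atz(f,c(388,515),.052))
print('rightfin',atz(f,c(487,98),.137),'inner fin',atz(f,c(408,280),.137))
```

```text
hub [0.6052 0.0111 0.132 ] (array([0.6046, 0.0113, 0.1303]), np.float64(0.0017937492963783362))
FR [ 0.503  -0.1271  0.112 ] (array([ 0.5058, -0.1274,  0.1106]), np.float64(0.0054608722221437785))
FL [0.4622 0.1015 0.112 ] (array([0.4636, 0.1008, 0.1159]), np.float64(0.003401458859536057))
BR [ 0.7431 -0.0854  0.112 ] (array([ 0.7431, -0.0852,  0.1082]), np.float64(0.0018955344886814778))
BL [0.6991 0.1474 0.112 ] (array([0.6996, 0.1474, 0.1116]), np.float64(0.0009085753177126048))
pad ((169.32525634765625, 247.8837432861328), (52.128700256347656, 72.52338409423828), 83.82982635498047) [0.455  0.3656 0.005 ]
[array([0.5258, 0.487 ]), array([0.5456, 0.2629]), array([0.385 , 0.2453]), array([0.3653, 0.4674])]
jar [ 0.3585 -0.04    0.052 ]
rightfin [ 0.6953 -0.13    0.137 ] inner fin [ 0.5471 -0.0631  0.137 ]
```

```bash
cat >> h.py <<'E'
from scipy.spatial.transform import Rotation as Ro
def down(yaw,tilt=0,axyaw=None):
    # tool x at yaw, z down; then tilt about world horizontal axis at axyaw
    x=np.array([np.cos(yaw),np.sin(yaw),0]);z=np.array([0,0,-1.]);R=Ro.from_matrix(np.stack([x,np.cross(z,x),z],1))
    if tilt: R=Ro.from_rotvec(tilt*np.array([np.cos(axyaw),np.sin(axyaw),0]))*R
    return R
def row(tcp,R,st=None):
    st=st or arm.read_state();R0=Ro.from_rotvec(st['eef_rot'])
    d=R0.inv().apply(np.array(tcp)-st['tcp_pos'])/.03;w=(R0.inv()*R).as_rotvec()/np.deg2rad(8)
    print(np.round(d,2),np.round(w,2))
def show():
    s=arm.read_state();R=Ro.from_rotvec(s['eef_rot']).as_matrix()
    print('t%.2f'%s['time_s'],'tcp',np.round(s['tcp_pos'],4),'yaw %.3f'%np.arctan2(R[1,0],R[0,0]),'z',np.round(R[:,2],3),'F',np.round(s['contact_force'],2),'open %.4f'%s['opening'],'q',np.round(s['q'],2))
E
python3 - <<'E'
from h import *
show()
y0=-1.176
for p,y in [((.32,-.37,.29),y0+.92),((.44,-.2,.27),y0+1.84),((.5,-.14,.26),y0+2.76)]: row(p,down(y))
E
```

```text
t1.55 tcp [ 0.2121 -0.5075  0.3039] yaw -1.175 z [-0.  0. -1.] F [0.55 0.05 0.3 ] open 0.0852 q [-1.31  0.33 -0.19  1.05 -0.    1.44]
[-2.84 -5.09  0.46] [-0.    0.   -6.58]
[ -6.53 -10.96   1.13] [ -0.     0.   -13.17]
[ -7.6  -13.58   1.46] [ -0.     0.   -19.76]
```

carry_out(plan=[[-1.4, -2.5, 0.3, 0, 0, -1.3, 105], [-2.8, -5.1, 0.5, 0, 0, -2.6, 105], [-2.8, -5.1, 0.5, 0, 0, -3.9, 105], [-2.8, -5.1, 0.5, 0, 0, -5.2, 105], [-2.8, -5.1, 0.5, 0, 0, -6.6, 105]])

```text
time_s: 2.17
tcp_pos: [0.3215, -0.3703, 0.289]
eef_rot: [3.116, -0.397, 0.0]
contact_force: [1.1, -1.2, -0.1]
opening: 0.0502
```

Run:
```python
from h import *
show()
row((.44,-.2,.27),down(-1.176+1.84));
```

```text
t2.17 tcp [ 0.3215 -0.3703  0.289 ] yaw -0.253 z [ 0. -0. -1.] F [ 1.06 -1.22 -0.1 ] open 0.0502 q [-1.01  0.23 -0.37  0.98 -0.    0.82]
[ 2.4  -6.48  0.63] [ 0.   -0.   -6.57]
```

carry_out(plan=[[0.8, -2.0, 0.2, 0, 0, -1.3, 105], [1.6, -4.0, 0.4, 0, 0, -2.6, 105], [2.4, -6.0, 0.6, 0, 0, -3.9, 105], [2.4, -6.5, 0.6, 0, 0, -5.2, 105], [2.4, -6.5, 0.6, 0, 0, -6.6, 105]])

```text
time_s: 2.8
tcp_pos: [0.4407, -0.1976, 0.2709]
eef_rot: [-2.967, -1.033, 0.0]
contact_force: [-0.9, -0.6, 0.4]
opening: 0.0505
```

Run:
```python
from h import *
show()
row((.505,-.1285,.27),down(-1.176+2.76));
```

```text
t2.80 tcp [ 0.4407 -0.1976  0.2709] yaw 0.670 z [-0.  0. -1.] F [-0.9  -0.61  0.43] open 0.0505 q [-0.57  0.23 -0.41  0.93  0.    0.33]
[ 3.11 -0.47  0.03] [-0.   -0.   -6.54]
```

carry_out(plan=[[0.8, -0.1, 0, 0, 0, -1.3, 105], [1.6, -0.3, 0, 0, 0, -2.6, 105], [2.4, -0.4, 0, 0, 0, -3.9, 105], [3.1, -0.5, 0, 0, 0, -5.2, 105], [3.1, -0.5, 0, 0, 0, -6.5, 105]])

```text
time_s: 3.42
tcp_pos: [0.5052, -0.1271, 0.2709]
eef_rot: [2.205, 2.238, 0.001]
contact_force: [-0.0, -0.0, -0.5]
opening: 0.05
```

Run:
```python
from h import *
show()
row((.505,-.1285,.20),down(2.537)); row((.505,-.1285,.151),down(2.537));
```

```text
t3.42 tcp [ 0.5052 -0.1271  0.2709] yaw 1.586 z [ 0.  0. -1.] F [-0.02 -0.02 -0.48] open 0.0500 q [-0.39  0.3  -0.32  0.95  0.   -0.4 ]
[-0.05 -0.01  2.36] [ 0.    0.   -6.81]
[-0.05 -0.01  4.  ] [ 0.    0.   -6.81]
```

carry_out(plan=[[0, 0, 0.6, 0, 0, -1.3, 105], [0, 0, 1.2, 0, 0, -2.6, 105], [0, 0, 1.8, 0, 0, -3.9, 105], [0, 0, 2.1, 0, 0, -5.2, 105], [0, 0, 2.1, 0, 0, -6.5, 105]])

```text
time_s: 4.05
tcp_pos: [0.5047, -0.1268, 0.207]
eef_rot: [-0.991, -2.98, -0.001]
contact_force: [0.7, 0.4, 0.1]
opening: 0.0503
```

Run:
```python
from h import *
show()
row((.505,-.1285,.151),down(2.537)); 
f=save('top','t1.png');s=save('side','s1.png')
a=cv2.imread('pics/top0.png');b=cv2.imread('pics/s1.png')[180:300,250:420]
cv2.imwrite('pics/s1c.png',cv2.resize(b,None,fx=4.5,fy=4.5,interpolation=2))
```

```text
t4.05 tcp [ 0.5047 -0.1268  0.207 ] yaw 2.499 z [-0.001  0.001 -1.   ] F [0.69 0.41 0.14] open 0.0503 q [-0.39  0.36 -0.41  0.8   0.   -1.32]
[-0.04 -0.04  1.87] [-0.   -0.01 -0.27]
```

View pics/s1c.png

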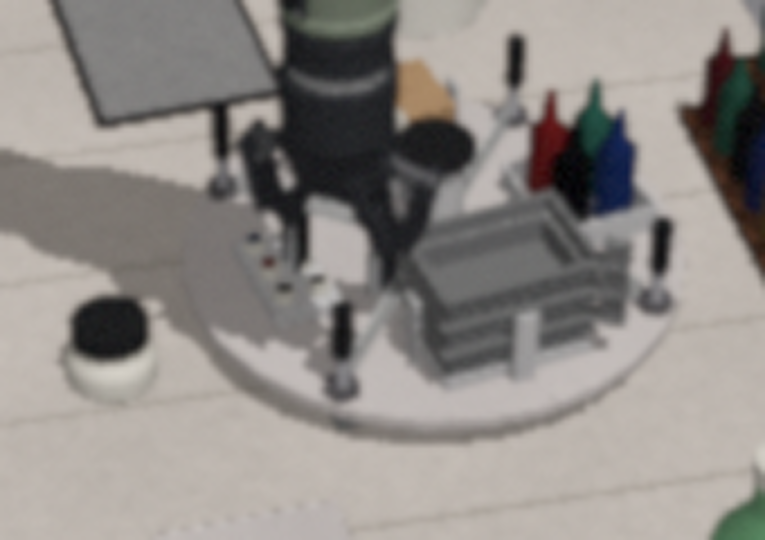

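The side crop shows the fingers straddling the front-right post, with their tips above its top at crop (340,305). I'll go down and cage it.

carry_out(plan=[[0, 0, 0.6, 0, 0, -0.2, 105], [0, 0, 1.2, 0, 0, -0.2, 105], [0, 0, 1.8, 0, 0, -0.2, 105], [0, 0, 1.9, 0, 0, -0.2, 105], [0, 0, 1.9, 0, 0, -0.2, 175]])

```text
time_s: 4.78
tcp_pos: [0.5053, -0.1271, 0.151]
eef_rot: [0.961, 2.991, 0.001]
contact_force: [-0.3, -0.8, -0.3]
opening: 0.0332
```

Run:
```python
from h import *
show()
C=np.array([.603,.0098]);
for k in range(1,6):
    a=-2.174-k*.1; row((C[0]+.17*np.cos(a),C[1]+.17*np.sin(a),.151),down(2.537-k*.1))
```

```text
t4.78 tcp [ 0.5053 -0.1271  0.151 ] yaw 2.520 z [ 0.  0. -1.] F [-0.25 -0.78 -0.27] open 0.0332 q [-0.39  0.43 -0.47  0.67  0.   -1.34]
[ 0.47 -0.04  0.  ] [0.   0.   0.59]
[1.03 0.03 0.  ] [0.   0.   1.31]
[1.59 0.16 0.  ] [0.   0.   2.02]
[2.12 0.35 0.  ] [ 0.   -0.    2.74]
[2.64 0.58 0.  ] [ 0.   -0.    3.46]
```

carry_out(plan=[[0.5, 0, 0, 0, 0, 0.6, 180], [1.0, 0, 0, 0, 0, 1.3, 180], [1.6, 0.2, 0, 0, 0, 2.0, 180], [2.1, 0.35, 0, 0, 0, 2.7, 180], [2.6, 0.6, 0, 0, 0, 3.4, 180]])

```text
time_s: 5.4
tcp_pos: [0.4532, -0.0677, 0.1523]
eef_rot: [1.642, 2.674, -0.001]
contact_force: [0.0, -2.1, 1.7]
opening: 0.0251
```

Run:
```python
from h import *
show()
C=np.array([.603,.0098]);
for k in range(1,6):
    a=-2.674-k*.1; row((C[0]+.17*np.cos(a),C[1]+.17*np.sin(a),.151),down(2.037-k*.1))
```

```text
t5.40 tcp [ 0.4532 -0.0677  0.1523] yaw 2.040 z [ 0.003 -0.003 -1.   ] F [ 0.03 -2.05  1.67] open 0.0251 q [-0.31  0.33 -0.63  0.6  -0.   -0.78]
[ 0.62 -0.01  0.04] [0.01 0.02 0.74]
[1.18 0.07 0.04] [0.01 0.02 1.45]
[1.73 0.21 0.04] [0.01 0.02 2.17]
[2.26 0.41 0.04] [0.01 0.02 2.89]
[2.77 0.65 0.03] [0.01 0.02 3.6 ]
```

Tangential force of 1–2 N, so it is turning.

carry_out(plan=[[0.6, 0, 0, 0, 0, 0.7, 180], [1.2, 0.1, 0, 0, 0, 1.45, 180], [1.7, 0.2, 0, 0, 0, 2.2, 180], [2.3, 0.4, 0, 0, 0, 2.9, 180], [2.8, 0.65, 0, 0, 0, 3.6, 180]])

```text
time_s: 6.02
tcp_pos: [0.4331, 0.0163, 0.1531]
eef_rot: [2.259, 2.175, 0.001]
contact_force: [0.2, 0.0, 0.5]
opening: 0.0251
```

Run:
```python
from h import *
show()
C=np.array([.603,.0098]);
for k in range(1,6):
    a=-3.174-k*.1; row((C[0]+.17*np.cos(a),C[1]+.17*np.sin(a),.151),down(1.537-k*.1))
```

```text
t6.03 tcp [0.4331 0.0163 0.1531] yaw 1.533 z [ 0.005 -0.003 -1.   ] F [0.17 0.04 0.54] open 0.0251 q [-0.13  0.29 -0.69  0.58 -0.   -0.09]
[0.53 0.03 0.07] [0.03 0.02 0.69]
[1.09 0.11 0.07] [0.04 0.02 1.4 ]
[1.64 0.24 0.07] [0.04 0.02 2.12]
[2.17 0.44 0.07] [0.04 0.02 2.83]
[2.69 0.68 0.07] [0.04 0.01 3.55]
```

carry_out(plan=[[0.5, 0, 0.05, 0, 0, 0.7, 180], [1.1, 0.1, 0.05, 0, 0, 1.4, 180], [1.6, 0.25, 0.05, 0, 0, 2.1, 180], [2.2, 0.45, 0.05, 0, 0, 2.8, 180], [2.7, 0.7, 0.05, 0, 0, 3.55, 180]])

```text
time_s: 6.65
tcp_pos: [0.4579, 0.0971, 0.1525]
eef_rot: [2.726, 1.548, 0.006]
contact_force: [-0.3, 0.0, -0.4]
opening: 0.025
```

Run:
```python
from h import *
show()
C=np.array([.603,.0098]);
a=-3.745; row((C[0]+.17*np.cos(a),C[1]+.17*np.sin(a),.151),down(.966))
f=save('top','t2.png');s=save('side','s2.png')
b=cv2.imread('pics/s2.png')[160:310,250:420]
cv2.imwrite('pics/s2c.png',cv2.resize(b,None,fx=4,fy=4,interpolation=2))
b=cv2.imread('pics/t2.png')[120:300,190:400]
cv2.imwrite('pics/t2c.png',cv2.resize(b,None,fx=3.3,fy=3.3,interpolation=2))
```

```text
t6.65 tcp [0.4579 0.0971 0.1525] yaw 1.033 z [ 0.006 -0.004 -1.   ] F [-0.33  0.03 -0.39] open 0.0250 q [ 0.05  0.34 -0.61  0.61 -0.    0.59]
[ 0.35 -0.01  0.05] [ 0.05 -0.    0.48]
```

View pics/s2c.png

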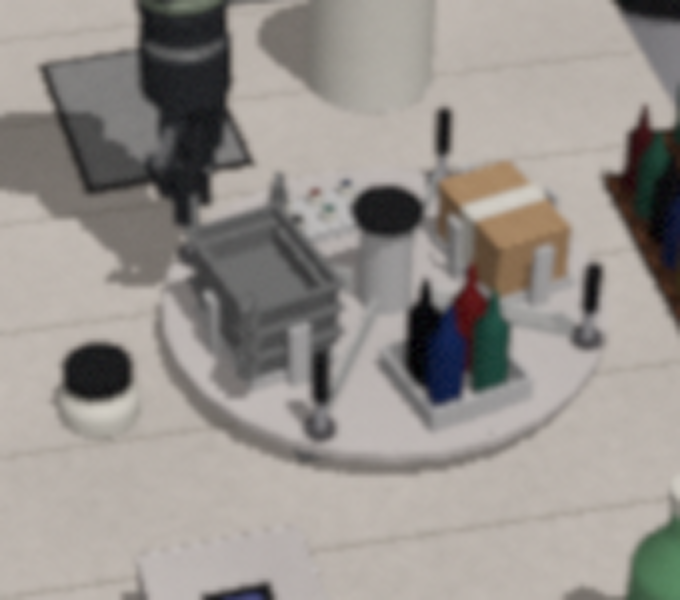

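View pics/t2c.png

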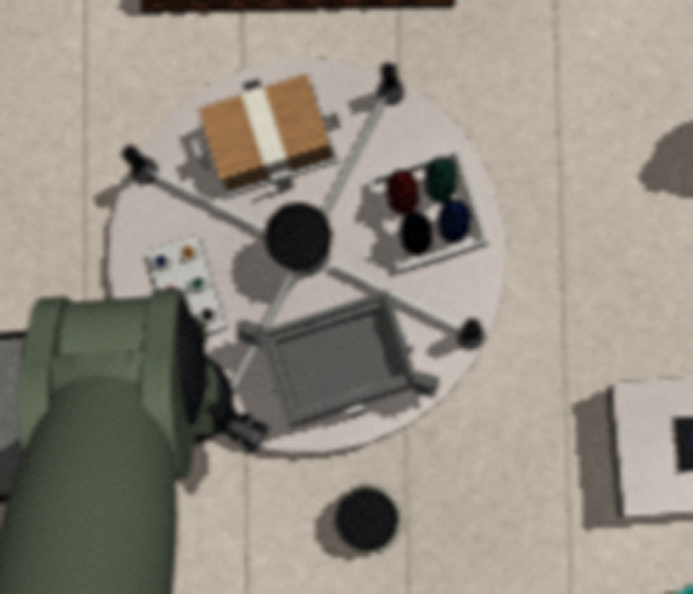

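carry_out(plan=[[0.2, 0, 0.05, 0, 0, 0.2, 180], [0.4, 0, 0.05, 0, 0, 0.5, 180], [0.4, 0, 0.05, 0, 0, 0.5, 180], [0.4, 0, 0.05, 0, 0, 0.5, 140], [0.4, 0, 0.05, 0, 0, 0.5, 120]])

```text
time_s: 7.38
tcp_pos: [0.4649, 0.1078, 0.1513]
eef_rot: [2.775, 1.461, 0.01]
contact_force: [0.2, 0.4, 0.1]
opening: 0.045
```

Run:
```python
from h import *
show()
row((.463,.1063,.28),down(.966))
row((.44,.05,.28),down(.966+.92))
```

```text
t7.38 tcp [0.4649 0.1078 0.1513] yaw 0.969 z [ 0.008 -0.002 -1.   ] F [0.19 0.37 0.09] open 0.0450 q [ 0.07  0.36 -0.59  0.61 -0.    0.68]
[-0.07  0.01 -4.29] [ 0.06 -0.02  0.02]
[-2.05  0.44 -4.29] [ 0.06  0.01 -6.57]
```

carry_out(plan=[[0, 0, -1.5, 0, 0, 0, 120], [0, 0, -3.0, 0, 0, 0, 120], [0, 0, -4.0, 0, 0, -1.3, 120], [0, 0, -4.0, 0, 0, -2.6, 120], [0, 0, -4.0, 0, 0, -3.9, 120]])

```text
time_s: 8.0
tcp_pos: [0.464, 0.1079, 0.2719]
eef_rot: [2.272, 2.159, 0.008]
contact_force: [0.4, 0.7, -0.1]
opening: 0.0449
```

Run:
```python
from h import *
np.set_printoptions(precision=4,suppress=True)
show()
f=save('top','t3.png');s=save('side','s3.png')
b=cv2.imread('pics/s3.png')[190:280,270:350]
cv2.imwrite('pics/s3c.png',cv2.resize(b,None,fx=6.5,fy=6.5,interpolation=2))
b=cv2.imread('pics/t3.png')[190:260,250:340]
cv2.imwrite('pics/t3c.png',cv2.resize(b,None,fx=8,fy=8,interpolation=2))
np.savez('f3.npz',**{a+k:np.array(v[k]) for a,v in(('t',f),('s',s)) for k in('fx','fy','cx','cy','extrinsics')})
for p in [(.4621,-.0827,.128),(.4621,-.0827,.137)]: print(proj(f,p),proj(s,p))
for n in('top','side'):
    for t in('top_tray','tab_a'):
        for d in models.outline_of(n,t)[:3]: print(n,t,round(float(d['p']),2),np.round(d['position']),d['mask'].sum())
```

```text
t8.00 tcp [0.464  0.1079 0.2719] yaw 1.520 z [ 0.009 -0.002 -1.   ] F [ 0.41  0.75 -0.08] open 0.0449 q [ 0.07  0.21 -0.44  0.91 -0.    0.13]
[239.7, 313.8] [236.3, 307.8]
[239.5, 313.7] [234.0, 307.7]
top top_tray 0.93 [228. 288.] 1343
top top_tray 0.89 [318. 391.] 1340
top tab_a 0.75 [319. 393.] 1302
top tab_a 0.7 [230. 285.] 1234
side top_tray 0.88 [225. 318.] 838
side top_tray 0.72 [326. 239.] 1224
side tab_a 0.92 [224. 314.] 770
side tab_a 0.92 [326. 240.] 1373
```

View pics/s3c.png

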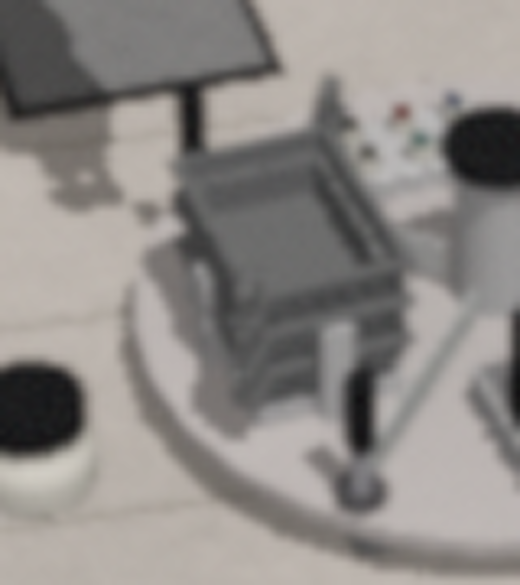

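View pics/t3c.png

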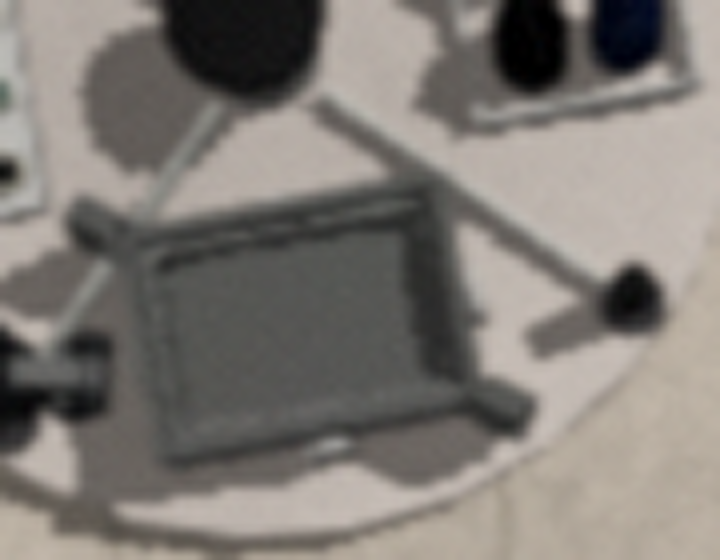

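Run:
```python
from h import *
row((.462,0.02,.26),down(2.15)); row((.4605,-.0853,.25),down(2.35)); row((.4605,-.0853,.25),down(2.717))
```

```text
[-2.93  0.11  0.38] [ 0.05  0.03 -4.57]
[-6.44  0.27  0.72] [ 0.05  0.03 -6.01]
[-6.44  0.27  0.72] [ 0.04  0.04 -8.63]
```

carry_out(plan=[[-1.3, 0, 0.2, 0, 0, -1.3, 125], [-2.6, 0.1, 0.3, 0, 0, -2.6, 125], [-3.9, 0.2, 0.4, 0, 0, -3.9, 125], [-5.2, 0.2, 0.5, 0, 0, -5.2, 125], [-6.4, 0.3, 0.6, 0, 0, -6.5, 125]])

```text
time_s: 8.93
tcp_pos: [0.4613, -0.0856, 0.2533]
eef_rot: [1.102, 2.934, 0.001]
contact_force: [0.3, -0.2, 0.7]
opening: 0.0438
```

Run:
```python
from h import *
show()
row((.4605,-.0853,.225),down(2.717)); row((.4605,-.0853,.188),down(2.717))
```

```text
t8.93 tcp [ 0.4613 -0.0856  0.2533] yaw 2.423 z [ 0.008 -0.002 -1.   ] F [ 0.31 -0.25  0.75] open 0.0438 q [-0.34  0.22 -0.48  0.86  0.   -1.19]
[ 0.03 -0.01  0.94] [ 0.02  0.05 -2.1 ]
[ 0.04 -0.02  2.18] [ 0.02  0.05 -2.1 ]
```

carry_out(plan=[[0, 0, 0.3, 0, 0.05, -1.1, 125], [0, 0, 0.6, 0, 0.05, -2.1, 125], [0, 0, 0.9, 0, 0.05, -2.1, 125], [0, 0, 0.9, 0, 0.05, -2.1, 125]])

```text
time_s: 9.43
tcp_pos: [0.461, -0.0854, 0.2256]
eef_rot: [-0.666, -3.07, -0.004]
contact_force: [0.5, 0.1, -0.3]
opening: 0.0435
```

Run:
```python
from h import *
show()
row((.4605,-.0853,.188),down(2.717))
s=save('side','s4.png');f=save('top','t4.png')
b=cv2.imread('pics/s4.png')[180:280,260:350]
cv2.imwrite('pics/s4c.png',cv2.resize(b,None,fx=6,fy=6,interpolation=2))
b=cv2.imread('pics/t4.png')[180:280,230:350]
cv2.imwrite('pics/t4c.png',cv2.resize(b,None,fx=6,fy=6,interpolation=2))
```

```text
t9.43 tcp [ 0.461  -0.0854  0.2256] yaw 2.714 z [ 0.     0.002 -1.   ] F [ 0.46  0.08 -0.3 ] open 0.0435 q [-0.34  0.25 -0.52  0.8   0.   -1.49]
[ 0.02 -0.01  1.25] [ 0.02 -0.   -0.02]
```

View pics/s4c.png

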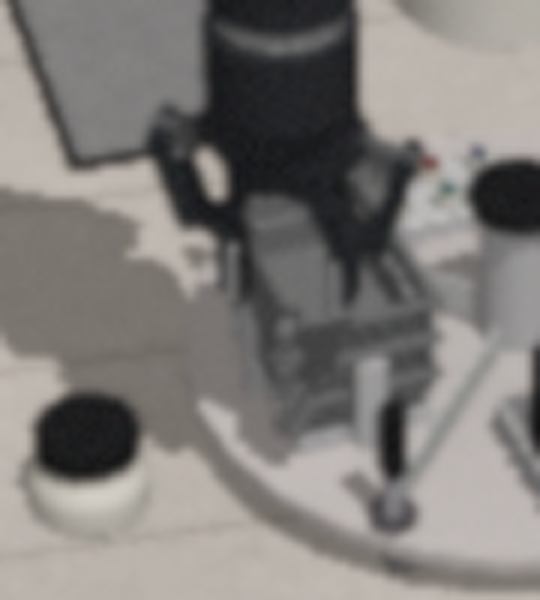

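View pics/t4c.png

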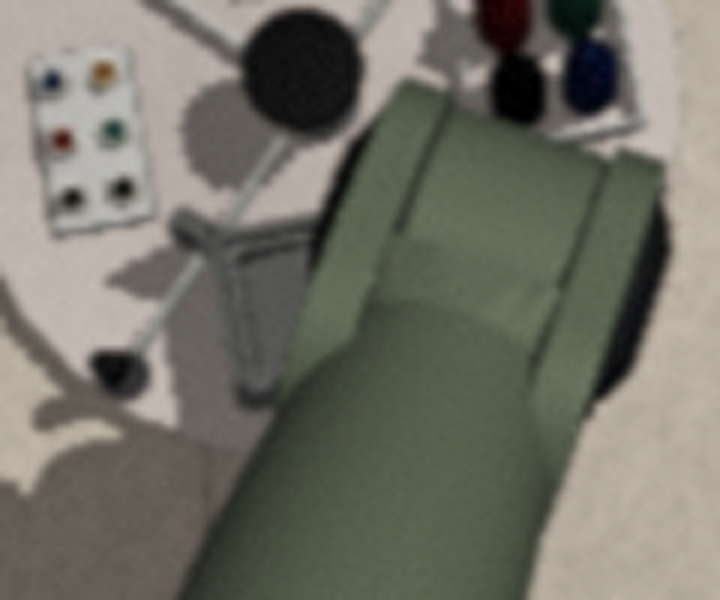

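The side crop shows the fin at (285,330), between the fingers at (240,…) and (350,…). I'll go down and pinch it.

carry_out(plan=[[0, 0, 0.4, 0, 0, 0, 125], [0, 0, 0.8, 0, 0, 0, 125], [0, 0, 1.2, 0, 0, 0, 125], [0, 0, 1.25, 0, 0, 0, 125], [0, 0, 1.25, 0, 0, 0, 150]], force=25)

```text
time_s: 10.15
tcp_pos: [0.4616, -0.0854, 0.1887]
eef_rot: [0.665, 3.07, 0.003]
contact_force: [0.1, -0.6, -0.7]
opening: 0.0349
```

carry_out(plan=[[0, 0, 0, 0, 0, 0, 180], [0, 0, 0, 0, 0, 0, 210], [0, 0, 0, 0, 0, 0, 255], [0, 0, 0, 0, 0, 0, 255], [0, 0, 0, 0, 0, 0, 255]], force=25)

```text
time_s: 10.78
tcp_pos: [0.4616, -0.0856, 0.189]
eef_rot: [0.665, 3.069, 0.003]
contact_force: [-1.4, -2.0, 5.3]
opening: 0.0144
```

Run:
```python
from h import *
show()
s=save('side','s5.png')
b=cv2.imread('pics/s5.png')[180:280,260:350]
cv2.imwrite('pics/s5c.png',cv2.resize(b,None,fx=6,fy=6,interpolation=2))
```

```text
t10.78 tcp [ 0.4616 -0.0856  0.189 ] yaw 2.715 z [ 0.002  0.001 -1.   ] F [-1.4  -1.99  5.29] open 0.0144 q [-0.34  0.3  -0.56  0.71  0.   -1.49]
```

View pics/s5c.png

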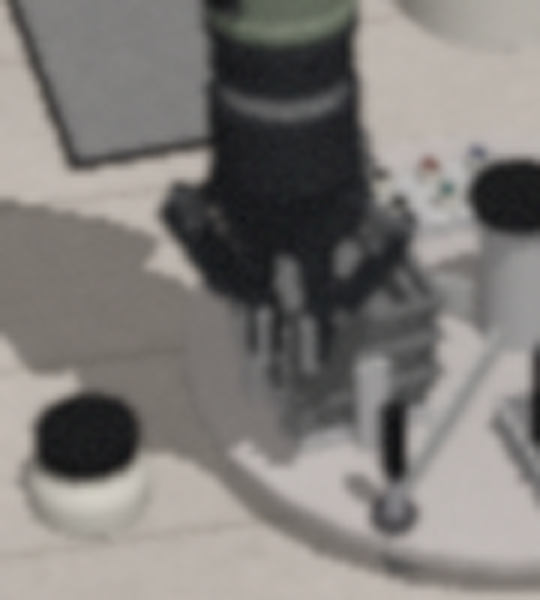

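carry_out(plan=[[0, 0, 0, 0, 0, 0, 255], [0, 0, 0, 0, 0, 0, 255]], force=25)

```text
time_s: 11.08
tcp_pos: [0.4616, -0.0856, 0.189]
eef_rot: [0.665, 3.069, 0.003]
contact_force: [-2.7, -0.4, 4.0]
opening: 0.0144
```

Run:
```python
from h import *
show();print(arm.read_state()['wrist_torque'])
```

```text
t11.07 tcp [ 0.4616 -0.0856  0.189 ] yaw 2.715 z [ 0.002  0.001 -1.   ] F [-2.74 -0.44  4.05] open 0.0144 q [-0.34  0.3  -0.56  0.71  0.   -1.49]
[-0.18527539  0.35614773 -0.01064977]
```

Opening stuck at 14.4 mm (the fin is 9 mm) with about 4 N upward: the tips probably bear on the rim corner. I'll open, rise 7 mm and pinch again above the rim.

carry_out(plan=[[0, 0, 0, 0, 0, 0, 190], [0, 0, 0, 0, 0, 0, 170], [0, 0, -0.23, 0, 0, 0, 170], [0, 0, -0.23, 0, 0, 0, 170]], force=25)

```text
time_s: 11.58
tcp_pos: [0.4621, -0.0857, 0.1965]
eef_rot: [0.664, 3.068, 0.002]
contact_force: [0.3, -0.4, 0.4]
opening: 0.0282
```

Run:
```python
from h import *
show()
s=save('side','s6.png')
b=cv2.imread('pics/s6.png')[200:260,280:340]
cv2.imwrite('pics/s6c.png',cv2.resize(b,None,fx=9,fy=9,interpolation=2))
for p in [(.4625,-.0817,.137),(.4625,-.0817,.119)]: print(proj(s,p),[(proj(s,p)[1]-280)*9,(proj(s,p)[0]-200)*9])
st=arm.read_state();x=np.array([np.cos(2.715),np.sin(2.715),0])
for sg in(1,-1):
  p=st['tcp_pos']+np.array([0,0,-.073])+sg*x*(st['opening']/2);print('tip',p,[(proj(s,p)[1]-280)*9,(proj(s,p)[0]-200)*9])
```

```text
t11.57 tcp [ 0.4621 -0.0857  0.1965] yaw 2.715 z [ 0.003  0.001 -1.   ] F [ 0.33 -0.44  0.35] open 0.0282 q [-0.34  0.29 -0.55  0.73  0.   -1.49]
[233.8, 307.8] [250.2000000000001, 304.2000000000001]
[238.4, 307.9] [251.0999999999998, 345.6]
tip [ 0.44902178 -0.07982066  0.12329586] [210.5999999999998, 337.5]
tip [ 0.47479232 -0.09153346  0.12329586] [292.5, 349.2000000000001]
```

View pics/s6c.png

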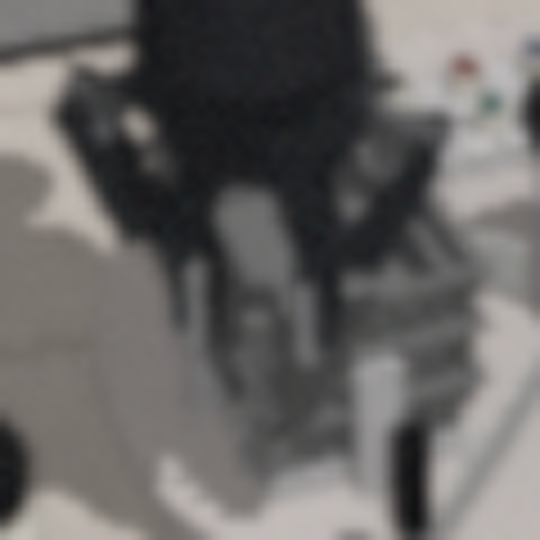

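carry_out(plan=[[0, -0.07, 0, 0, 0, 0, 200], [0, -0.07, 0, 0, 0, 0, 255], [0, -0.07, 0, 0, 0, 0, 255], [0, -0.07, 0, 0, 0, 0, 255]], force=30)

```text
time_s: 12.12
tcp_pos: [0.4609, -0.0877, 0.1963]
eef_rot: [0.665, 3.069, 0.002]
contact_force: [-1.0, -0.2, 3.1]
opening: 0.0078
```

Run:
```python
from h import *
show();print(arm.read_state()['wrist_torque'])
```

```text
t12.12 tcp [ 0.4609 -0.0877  0.1963] yaw 2.715 z [ 0.002  0.001 -1.   ] F [-0.95 -0.19  3.14] open 0.0078 q [-0.35  0.29 -0.55  0.73  0.   -1.49]
[-0.20734852  0.33132064  0.02928781]
```

```bash
cat > peel.py <<'E'
from h import *
import sys
st=arm.read_state()
P=np.array([.5195,.0446,.090]);R0=down(2.715);T0=np.array([.461,-.0875,.1965])
show()
for th in map(float,sys.argv[1:]):
    r=Ro.from_rotvec(np.deg2rad(th)*np.array([np.cos(2.715),np.sin(2.715),0]))
    row(P+r.apply(T0-P),r*R0)
E
python3 peel.py 1.5 3 4.5 6 7.5
```

```text
t12.12 tcp [ 0.4609 -0.0877  0.1963] yaw 2.715 z [ 0.002  0.001 -1.   ] F [-0.95 -0.19  3.14] open 0.0078 q [-0.35  0.29 -0.55  0.73  0.   -1.49]
[-0.    0.1  -0.13] [ 0.2   0.01 -0.  ]
[-0.    0.2  -0.25] [ 0.39  0.01 -0.  ]
[-0.    0.3  -0.37] [ 0.57  0.01 -0.  ]
[-0.    0.41 -0.49] [ 0.76  0.01 -0.  ]
[-0.    0.51 -0.6 ] [ 0.95  0.01 -0.  ]
```

carry_out(plan=[[0, 0, 0, 0, 0, 0, 255], [0, 0.1, -0.12, 0.2, 0, 0, 255], [0, 0.2, -0.25, 0.4, 0, 0, 255], [0, 0.3, -0.37, 0.57, 0, 0, 255], [0, 0.4, -0.5, 0.76, 0, 0, 255]], force=70)

```text
time_s: 12.75
tcp_pos: [0.466, -0.0763, 0.2116]
eef_rot: [-0.659, -3.046, 0.162]
contact_force: [0.4, 1.2, -1.9]
opening: 0.0067
```

```bash
python3 peel.py 7.5 9 10.5 12 13.5
python3 - <<'E'
from h import *
s=save('side','s7.png')
b=cv2.imread('pics/s7.png')[180:280,260:350]
cv2.imwrite('pics/s7c.png',cv2.resize(b,None,fx=6,fy=6,interpolation=2))
E
```

```text
t12.75 tcp [ 0.466  -0.0763  0.2116] yaw 2.715 z [-0.042 -0.097 -0.994] F [ 0.45  1.2  -1.86] open 0.0067 q [-0.27  0.29 -0.51  0.79 -0.1  -1.41]
[-0.    0.09 -0.11] [0.18 0.01 0.  ]
[-0.    0.18 -0.23] [0.37 0.01 0.  ]
[-0.    0.28 -0.35] [0.55 0.01 0.  ]
[-0.    0.39 -0.47] [0.74 0.01 0.  ]
[-0.    0.5  -0.58] [0.93 0.01 0.  ]
```

View pics/s7c.png

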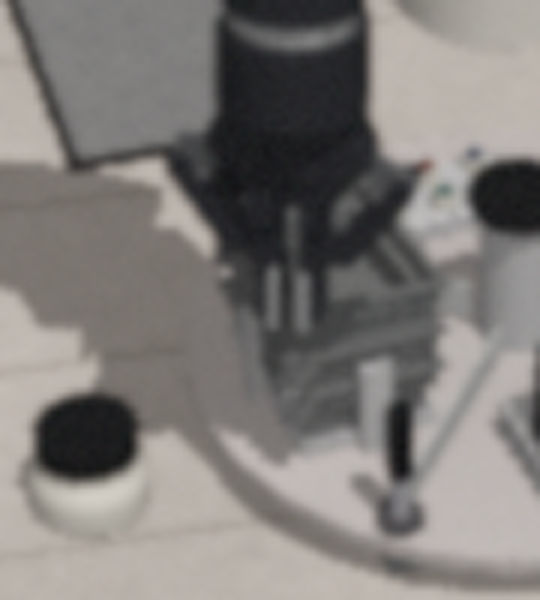

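carry_out(plan=[[0, 0.1, -0.12, 0.2, 0, 0, 255], [0, 0.2, -0.24, 0.37, 0, 0, 255], [0, 0.3, -0.36, 0.55, 0, 0, 255], [0, 0.4, -0.47, 0.74, 0, 0, 255], [0, 0.5, -0.58, 0.93, 0, 0, 255]])

```text
time_s: 13.42
tcp_pos: [0.4733, -0.0607, 0.228]
eef_rot: [-0.649, -3.003, 0.361]
contact_force: [-0.9, -1.1, 1.1]
opening: 0.0069
```

```bash
python3 peel.py 14 16 18 20
python3 - <<'E'
from h import *
s=save('side','s8.png');f=save('top','t8.png')
b=cv2.imread('pics/s8.png')[180:280,260:350]
cv2.imwrite('pics/s8c.png',cv2.resize(b,None,fx=6,fy=6,interpolation=2))
b=cv2.imread('pics/t8.png')[180:280,230:350]
cv2.imwrite('pics/t8c.png',cv2.resize(b,None,fx=6,fy=6,interpolation=2))
E
```

```text
t13.43 tcp [ 0.4733 -0.0607  0.228 ] yaw 2.716 z [-0.096 -0.216 -0.972] F [-0.87 -1.12  1.14] open 0.0069 q [-0.17  0.31 -0.44  0.88 -0.23 -1.31]
[ 0.    0.02 -0.01] [0.04 0.02 0.  ]
[ 0.    0.15 -0.18] [0.29 0.02 0.  ]
[ 0.    0.28 -0.34] [0.54 0.02 0.  ]
[ 0.    0.42 -0.5 ] [0.79 0.02 0.  ]
```

View pics/s8c.png

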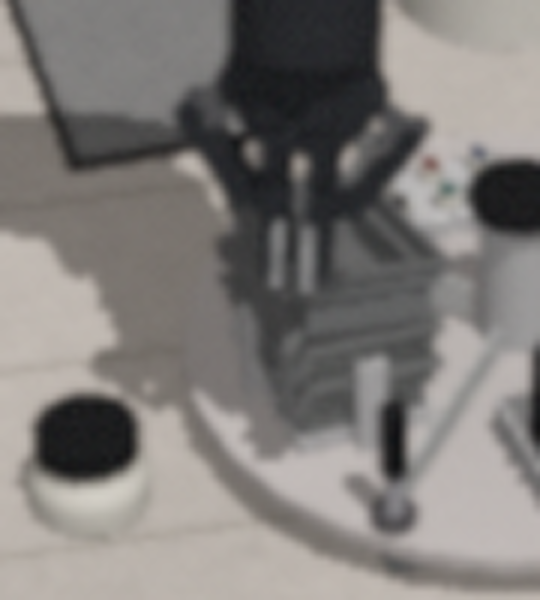

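View pics/t8c.png

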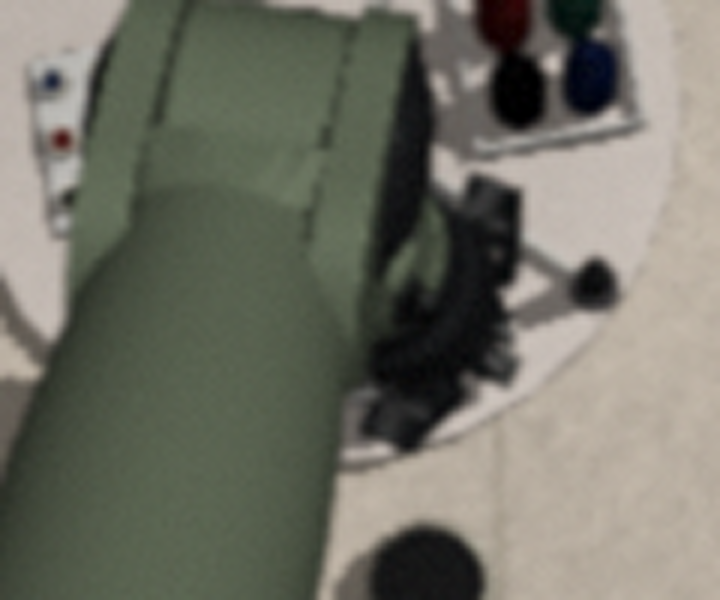

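```bash
cat > peel2.py <<'E'
from h import *
P=np.array([.5195,.0446,.090]);R0=down(2.715);T0=np.array([.461,-.0875,.1965])
u=np.array([.411,.911,0])
show()
for th,o,up in [(15.5,0,0),(17.5,0,.0),(18,.003,.01),(18,.003,.02),(18,.003,.03)]:
    r=Ro.from_rotvec(np.deg2rad(th)*np.array([np.cos(2.715),np.sin(2.715),0]))
    row(P+r.apply(T0-P)-o*u+np.array([0,0,up]),r*R0)
E
python3 peel2.py
```

```text
t13.53 tcp [ 0.4737 -0.0603  0.228 ] yaw 2.717 z [-0.095 -0.215 -0.972] F [ 0.08 -0.25  0.72] open 0.0067 q [-0.17  0.31 -0.44  0.88 -0.23 -1.31]
[ 0.01  0.1  -0.13] [0.24 0.02 0.01]
[ 0.01  0.23 -0.3 ] [0.49 0.02 0.01]
[ 0.01  0.09 -0.64] [0.55 0.02 0.01]
[ 0.01  0.01 -0.96] [0.55 0.02 0.01]
[ 0.01 -0.07 -1.28] [0.55 0.02 0.01]
```

carry_out(plan=[[0, 0.1, -0.13, 0.24, 0, 0, 255], [0, 0.23, -0.3, 0.5, 0, 0, 255], [0, 0.1, -0.64, 0.55, 0, 0, 255], [0, 0, -0.96, 0.55, 0, 0, 255], [0, -0.07, -1.3, 0.55, 0, 0, 255]])

```text
time_s: 14.15
tcp_pos: [0.4765, -0.0539, 0.2672]
eef_rot: [-0.642, -2.974, 0.471]
contact_force: [0.2, 0.3, -1.1]
opening: 0.0067
```

Run:
```python
from h import *
show()
s=save('side','s9.png')
b=cv2.imread('pics/s9.png')[170:280,250:350]
cv2.imwrite('pics/s9c.png',cv2.resize(b,None,fx=5.4,fy=5.4,interpolation=2))
row(arm.read_state()['tcp_pos']+np.array([0,0,.06]),Ro.from_rotvec(arm.read_state()['eef_rot']))
```

```text
t14.15 tcp [ 0.4765 -0.0539  0.2672] yaw 2.717 z [-0.125 -0.282 -0.951] F [ 0.21  0.33 -1.1 ] open 0.0067 q [-0.12  0.3  -0.36  1.   -0.3  -1.26]
[-0.01 -0.62 -1.9 ] [0. 0. 0.]
```

View pics/s9c.png

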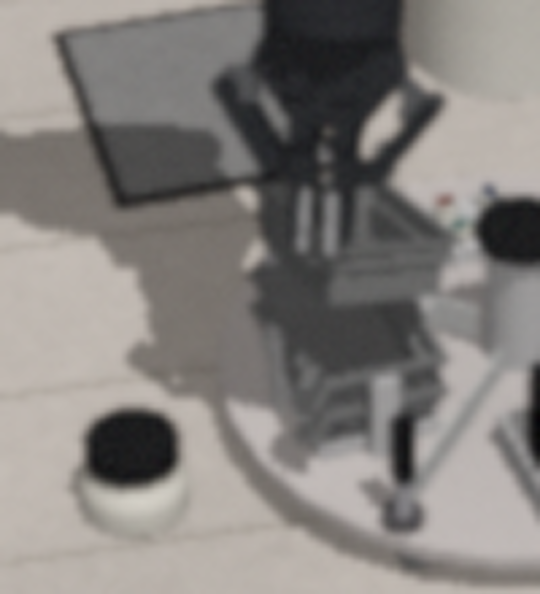

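Top tray is clear and tilted, and the two lower trays are still in their bay at crop (360,390). Raise, then level.

carry_out(plan=[[0, -0.2, -0.6, 0, 0, 0, 255], [0, -0.4, -1.2, 0, 0, 0, 255], [0, -0.6, -1.9, -0.5, 0, 0, 255], [0, -0.6, -1.9, -1.0, 0, 0, 255], [0, -0.6, -1.9, -1.5, 0, 0, 255]])

```text
time_s: 14.82
tcp_pos: [0.4771, -0.0536, 0.3291]
eef_rot: [-0.659, -3.052, 0.157]
contact_force: [-0.5, 0.1, -1.0]
opening: 0.0071
```

Run:
```python
from h import *
show()
row((.46,.06,.30),down(2.68)); row((.435,.18,.30),down(2.64))
```

```text
t14.82 tcp [ 0.4771 -0.0536  0.3291] yaw 2.717 z [-0.036 -0.095 -0.995] F [-0.54  0.06 -0.98] open 0.0071 q [-0.22  0.2  -0.31  1.08 -0.1  -1.36]
[2.09 3.3  0.63] [-0.73  0.06  0.26]
[4.5  6.58 0.28] [-0.72  0.07  0.55]
```

carry_out(plan=[[0.7, 1.1, 0.2, -0.2, 0, 0.1, 255], [1.6, 2.4, 0.4, -0.5, 0, 0.2, 255], [2.6, 3.8, 0.5, -0.7, 0.05, 0.3, 255], [3.6, 5.2, 0.4, -0.7, 0.05, 0.4, 255], [4.5, 6.6, 0.3, -0.7, 0.05, 0.55, 255]])

```text
time_s: 15.45
tcp_pos: [0.4345, 0.1817, 0.2995]
eef_rot: [0.782, 3.04, -0.006]
contact_force: [1.2, -0.3, -1.1]
opening: 0.0066
```

Run:
```python
from h import *
show()
row((.414,.292,.2085),down(2.62))
s=save('side','s10.png')
b=cv2.imread('pics/s10.png')[130:280,220:380]
cv2.imwrite('pics/s10c.png',cv2.resize(b,None,fx=4,fy=4,interpolation=2))
```

```text
t15.45 tcp [0.4345 0.1817 0.2995] yaw 2.638 z [ 0.002 -0.005 -1.   ] F [ 1.23 -0.28 -1.07] open 0.0066 q [ 0.24  0.18 -0.4   0.99 -0.   -0.83]
[2.38 2.9  3.02] [-0.02  0.03  0.13]
```

View pics/s10c.png

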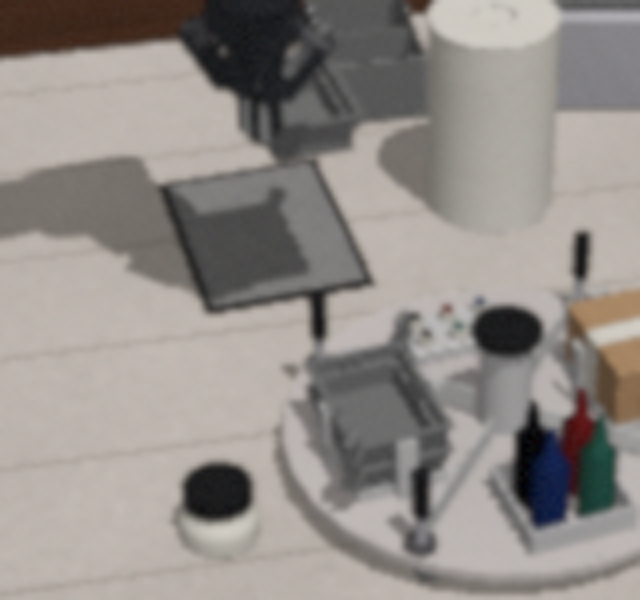

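Tray held, and the stack is still in its bay at crop (375,420). Move over the pad and down.

carry_out(plan=[[0.6, 0.7, 0.4, 0, 0, 0.1, 255], [1.2, 1.5, 1.0, 0, 0, 0.1, 255], [1.8, 2.2, 1.7, 0, 0, 0.1, 255], [2.2, 2.7, 2.4, 0, 0, 0.1, 255], [2.4, 2.9, 2.8, 0, 0, 0.1, 255]])

```text
time_s: 16.12
tcp_pos: [0.4113, 0.2978, 0.2147]
eef_rot: [-0.794, -3.04, 0.0]
contact_force: [0.5, -0.5, -1.1]
opening: 0.0069
```

carry_out(plan=[[0, 0, 0.1, 0, 0, 0, 255], [0, 0, 0.1, 0, 0, 0, 255]])

```text
time_s: 16.38
tcp_pos: [0.4115, 0.2972, 0.2119]
eef_rot: [0.795, 3.039, -0.0]
contact_force: [-0.2, -0.2, -0.3]
opening: 0.0065
```

Run:
```python
from h import *
show()
f=save('top','t11.png');s=save('side','s11.png')
b=cv2.imread('pics/s11.png')[110:230,220:360]
cv2.imwrite('pics/s11c.png',cv2.resize(b,None,fx=5,fy=5,interpolation=2))
b=cv2.imread('pics/t11.png')[180:300,100:280]
cv2.imwrite('pics/t11c.png',cv2.resize(b,None,fx=4.4,fy=4.4,interpolation=2))
# expected corner projections
st=arm.read_state()
R=Ro.from_rotvec(st['eef_rot'])*down(2.715).inv()*Ro.from_euler('z',.182)
c=st['tcp_pos']+(Ro.from_rotvec(st['eef_rot'])*down(2.715).inv()).apply([.0338,.0774,-.0955]);print('centre',c)
for sx,sy in((1,1),(1,-1),(-1,-1),(-1,1)):
    p=c+R.apply([sx*.0425,sy*.06,.018]);t=proj(f,p);q=proj(s,p);print(np.round([(t[1]-100)*4.4,(t[0]-180)*4.4,(q[1]-220)*5,(q[0]-110)*5]))
```

```text
t16.38 tcp [0.4115 0.2972 0.2119] yaw 2.630 z [ 0. -0. -1.] F [-0.17 -0.24 -0.3 ] open 0.0065 q [ 0.48  0.33 -0.44  0.8  -0.   -0.58]
centre [0.45229079 0.371581   0.116943  ]
[136. 236. 349. 186.]
[320. 215. 391. 268.]
[332. 346. 275. 288.]
[146. 368. 238. 205.]
```

View pics/s11c.png

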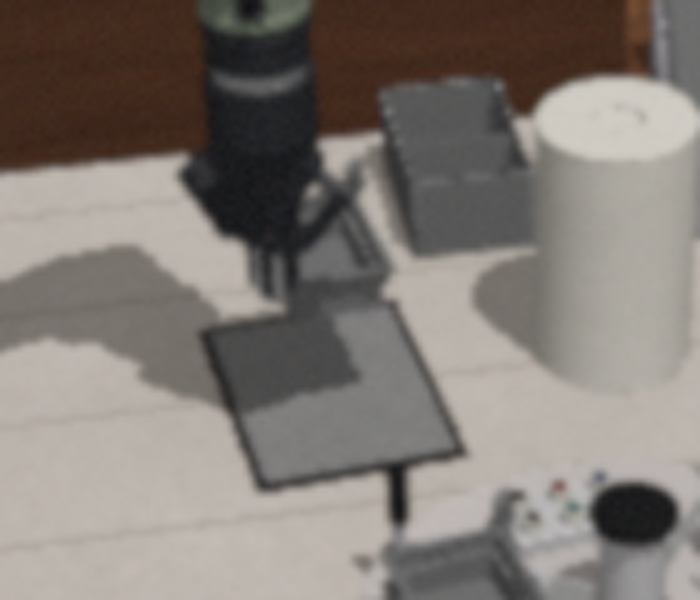

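View pics/t11c.png

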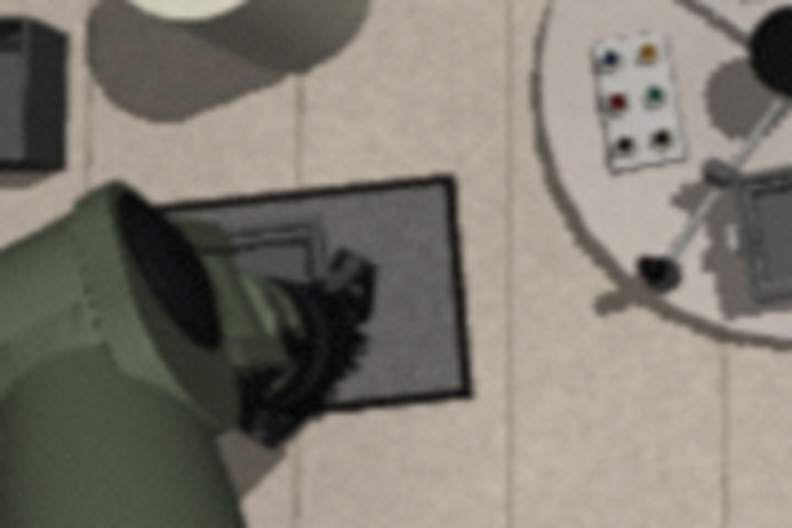

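```bash
cat > chk.py <<'E'
from h import *
import sys
n=sys.argv[1]
show();st=arm.read_state();print('vel',np.abs(st['joint_velocities']).max())
f=save('top','t%s.png'%n);s=save('side','s%s.png'%n)
Q=Ro.from_rotvec(st['eef_rot'])*down(2.715).inv();R=Q*Ro.from_euler('z',.182)
c=st['tcp_pos']+Q.apply([.0338,.0774,-.0955]);print('centre',c)
cx=[(1,1),(1,-1),(-1,-1),(-1,1)]
for nm,fr,(r0,r1,c0,c1),k in(('t',f,(210,280,110,210),7),('s',s,(130,190,250,330),9)):
    im=cv2.resize(fr['pixels'][r0:r1,c0:c1,::-1],None,fx=k,fy=k,interpolation=2)
    def px(p):
        a=proj(fr,p);return (int((a[1]-c0+.5)*k),int((a[0]-r0+.5)*k))
    q=[px(c+R.apply([a*.0425,b*.06,.018])) for a,b in cx]; q2=[px(c+R.apply([a*.0345,b*.052,-.018])) for a,b in cx]
    im2=im.copy()
    cv2.polylines(im2,[np.array(q)],True,(0,0,255),1);cv2.polylines(im2,[np.array(q2)],True,(0,255,255),1)
    cv2.line(im2,px(c+R.apply([.0453,.0655,.018])),px(c+R.apply([.0453,.0655,.036])),(0,255,0),1)
    cv2.imwrite('pics/ov%s%s.png'%(nm,n),im2)
E
python3 chk.py 12
python3 - <<'E'
from h import *
s=arm.read_state();row(s['tcp_pos']+np.array([.003,-.006,-.007]),down(2.63))
E
```

```text
t16.48 tcp [0.4119 0.2973 0.2124] yaw 2.629 z [ 0.001  0.    -1.   ] F [ 0.58  0.82 -0.98] open 0.0064 q [ 0.48  0.33 -0.44  0.8  -0.   -0.58]
vel 0.003992047550613535
centre [0.45229079 0.371581   0.116943  ]
[-0.18 -0.13  0.23] [ 0.01  0.01 -0.  ]
```

View pics/ovs12.png

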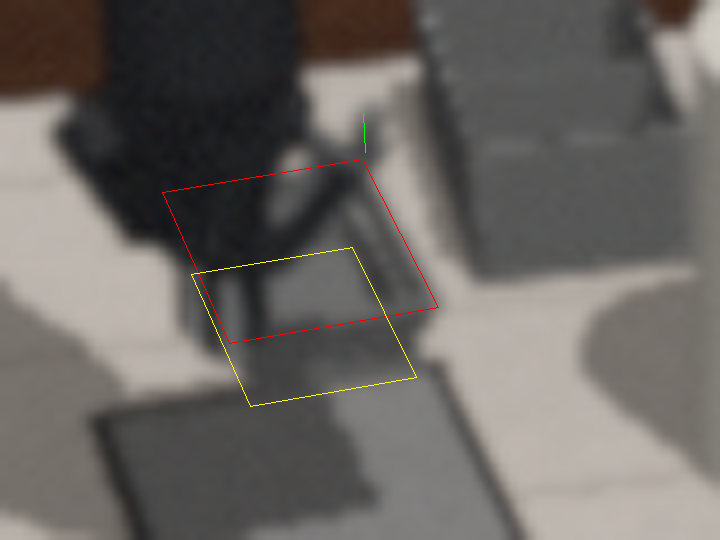

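View pics/ovt12.png

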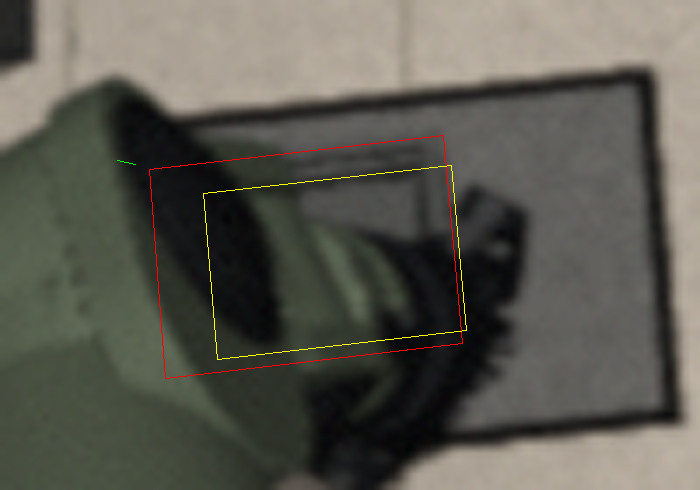

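carry_out(plan=[[-0.15, -0.1, 0.1, 0, 0, 0, 255], [-0.27, -0.16, 0.2, 0, 0, 0, 255], [-0.27, -0.16, 0.23, 0, 0, 0, 255], [-0.27, -0.16, 0.23, 0, 0, 0, 255]])

```text
time_s: 17.08
tcp_pos: [0.4165, 0.2892, 0.2053]
eef_rot: [0.796, 3.039, 0.001]
contact_force: [-0.7, 0.4, -0.9]
opening: 0.0071
```

```bash
sed -i "s/    im2=im.copy()/    cv2.imwrite('pics\/raw%s%s.png'%(nm,n),im);im2=im.copy()/" chk.py; python3 chk.py 13
```

```text
t17.07 tcp [0.4165 0.2892 0.2053] yaw 2.629 z [ 0.001  0.    -1.   ] F [-0.75  0.41 -0.88] open 0.0071 q [ 0.46  0.34 -0.45  0.78  0.   -0.6 ]
vel 0.005591360195877526
centre [0.45689607 0.36347216 0.10989091]
```

View pics/raws13.png

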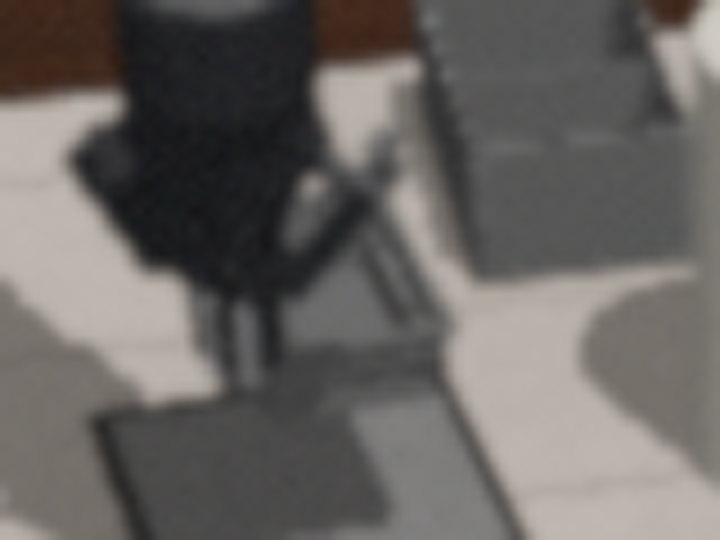

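View pics/ovs13.png

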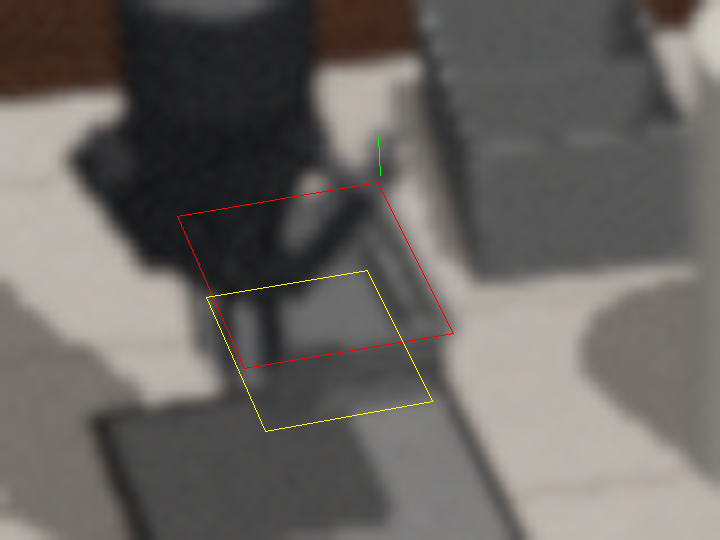

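View pics/rawt13.png

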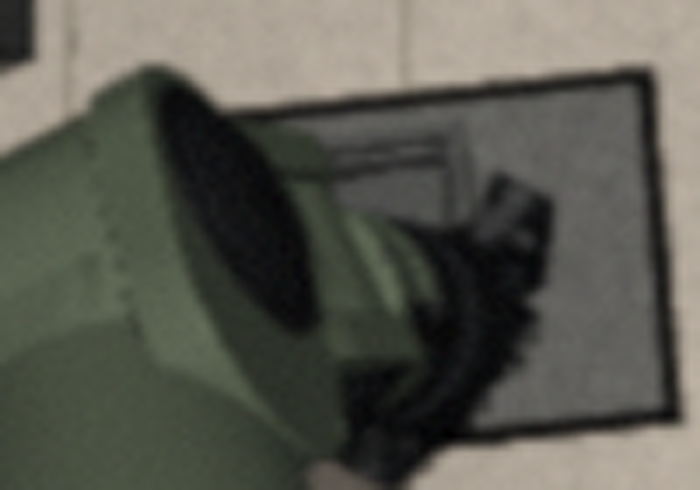

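View pics/t13.png

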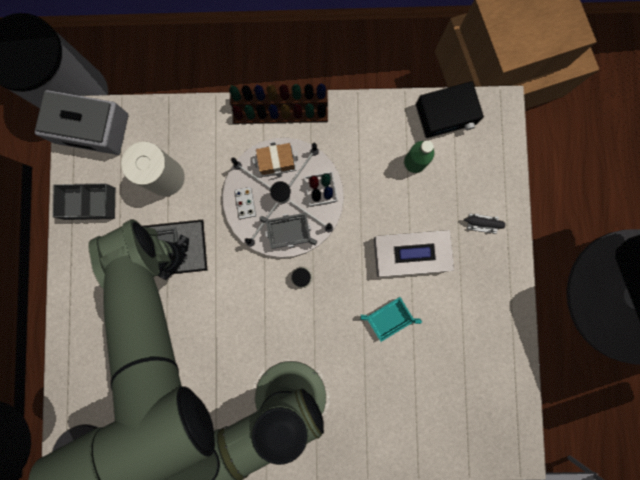

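View pics/s13.png

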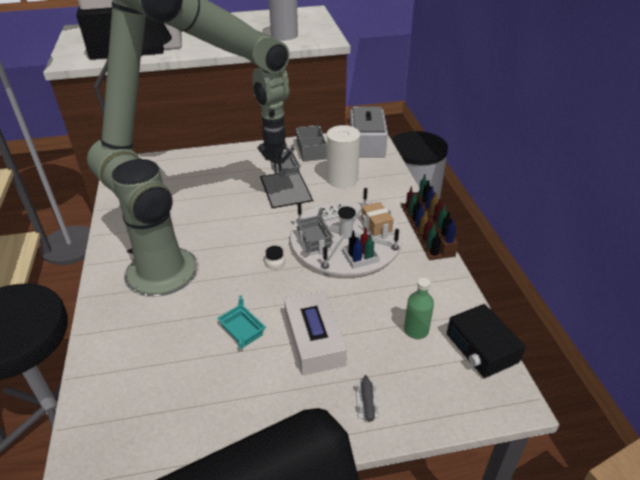

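Run:
```python
import cv2
a=cv2.imread('pics/t13.png')[222:246,145:185];cv2.imwrite('pics/z1.png',cv2.resize(a,None,fx=18,fy=18,interpolation=cv2.INTER_CUBIC))
a=cv2.imread('pics/s13.png')[140:180,270:310];cv2.imwrite('pics/z2.png',cv2.resize(a,None,fx=14,fy=14,interpolation=cv2.INTER_CUBIC))
```

```text
(no output)
```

View pics/z1.png

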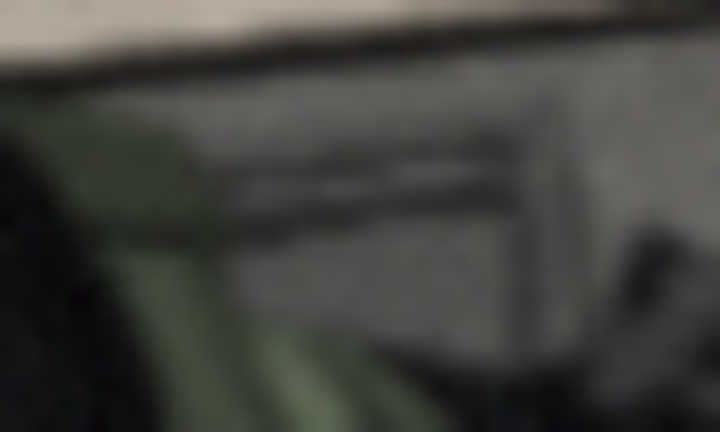

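View pics/z2.png

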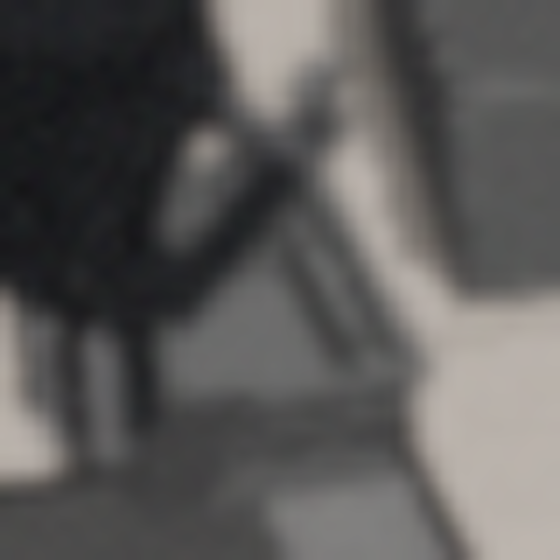

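Run:
```python
from h import *
f=cams.grab_frame('top');s=cams.grab_frame('side');show()
print('rim corner',tri(f,(227.6,176.4),s,(165.6,299.1)))
c=np.array([.4569,.3635,.1099]);R=Ro.from_euler('z',.182-.086)
print('pred',c+R.apply([.0425,-.06,.018]), proj(f,c+R.apply([.0425,-.06,.018])))
for z in(.137,.145,.155): print('fin px',proj(s,c+R.apply([.0453,.0655,z-.1099])))
b=np.array(s['pixels'])
```

```text
t17.27 tcp [0.4166 0.2894 0.2055] yaw 2.630 z [ 0.001  0.001 -1.   ] F [ 0.34 -0.36 -1.05] open 0.0069 q [ 0.46  0.34 -0.45  0.78 -0.   -0.6 ]
rim corner (array([0.50289849, 0.30643856, 0.13274986]), np.float64(0.00191750213011398))
pred [0.50495547 0.30785    0.1279    ] [227.4, 176.4]
fin px [146.9, 291.7]
fin px [145.0, 291.6]
fin px [142.6, 291.5]
```

Run:
```python
from h import *
show();s=cams.grab_frame('side')
print([ (t,np.round(models.outline_of('side',t)[0]['position'])) for t in('stack','carton','jar','glove_box')])
arm.close_job()
```

```text
t17.27 tcp [0.4166 0.2894 0.2055] yaw 2.630 z [ 0.001  0.001 -1.   ] F [ 0.34 -0.36 -1.05] open 0.0069 q [ 0.46  0.34 -0.45  0.78 -0.   -0.6 ]
[('stack', array([230., 313.])), ('carton', array([215., 377.])), ('jar', array([254., 276.])), ('glove_box', array([333., 314.]))]
the job is handed in; nothing more can be done
```

I turned the carousel a quarter turn clockwise by its front-right post, so the tray stack came round to the front. I then pinched the top tray's front-right tab, peeled it off corner first, and carried it over the pad. The job was handed in at about 17.3 s with the arm holding the tray still there.

**Last checks that agreed:**
- **Carousel and stack:** the posts were back at the click positions, and the two lower trays were still in their bay.
- **Other things:** in the final pictures nothing on the table had visibly moved. I compared the jar and glove box by position; the rest I judged by eye.
- **Position:** from the arm's pose, the tray centre is about 2–3 mm from the pad middle. Its underside is about 87 mm above the pad.
- **Hold:** the wrist force showed about 1 N of load, roughly the tray's weight.

**What disagreed or went wrong:**
- **First pinch:** it jammed at 14 mm opening with about 5 N upward, probably on the rim corner. I opened, rose 7 mm and pinched again. The second pinch read about 7 mm on the 9 mm fin.
- **Level:** the tool was upright, but one triangulated rim corner came out about 5 mm higher than expected. The rim edges and the far tab suggested a tilt of only 1–2°, so I left it as it was. I could not measure it more closely, because the arm hid most of the tray from the top camera.

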